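# Find the loose clamp bolt on a hump mould and hold its cap up

### The arm

A 6-joint arm with a two-finger parallel gripper is mounted at the origin on the work surface. World frame = base frame: x ahead of the robot, y to its left, z up, the work surface at z = 0. Lengths are in mm, angles in degrees, forces in N, time in s.
With the tool pointing down it reaches from about 300 to 850 mm from the base axis. Payload 4.2 kg.
Tool frame: the origin (TCP) lies at the very end of the fingers, on their centre line; the grasp point (between the pads) lies 19 mm behind it (env.grasp_offset is the distance from the TCP to the grasp point, in mm); z points along the fingers, y is the line along which they close (so a half turn about z gives the same grasp; the last joint's range is limited). The gripper opens to 91 mm and grips with 3 to 60 N. Pads are 32 mm wide; open, the fingers measure 118 mm over their backs; the gripper's body (76 mm by 178 mm) begins 60 mm behind the grasp point.
Start: joints at [-76.834, 18.312, 89.639, -0, 72.044, -1.146], TCP at [142.148, -557.169, 213.976] pointing down, gripper open.
Joint ranges: [-177.97, 177.97], [-48.28, 115.42], [12.27, 149.76], [-77.06, 257.06], [2.81, 150.46], [-146.56, 146.56]. Speed limits (degrees/s): [147.25, 147.25, 180, 180, 180, 180].

### API

Orientations are given as [roll, pitch, yaw] about the fixed x, y, z axes, in that order (R = Rz(yaw) Ry(pitch) Rx(roll)).
In Python, from workcell import env gives the robot as it stands. The module is installed in compiled form; this text tells all that it offers.
- The arm moves only by the tool send_rows, never from a script. Its argument "motion" is a list of rows, each an object of numbers: "tx", "ty", "tz": the shift along the tool's x, y, z in units of 500 mm (1.0 is 500 mm); "rx", "ry", "rz": the turn, a rotation vector about the tool's x, y, z in units of 30 degrees (1.0 is 30 degrees); "gripper": the closure, from -1 (fully open) to 1 (shut). In form: [{"tx": .., "ty": .., "tz": .., "rx": .., "ry": .., "rz": .., "gripper": ..}, ...]. A call has 1 to 12 rows; each row shifts and turns the commanded pose from where the row before left it, along the tool's axes as they then stand; what a row does not reach is not made up. A row lasts 1/8 s, in which the tool goes at most 62.5 mm and 10.7 degrees, less where a joint would pass 70% of its speed; a pose out of reach is approached as far as the arm can. A call with a number of a shift or a turn outside -1 to 1 is refused whole. A call with a gripper value outside its range is refused whole. The fingers move at their own pace and stop on an object; "grip_force" is the grip in N (left out, the last holds). Time passes only in rows, so rows that do not move let the fingers close. It gives the time, the measured TCP pose, the force, the opening and the grip force at its end, in the units of the state.
- env.state(): the state, without advancing time (a new reading comes with each control period).
- env.grab_frame(name): name is "scene" or "top" or "wrist"; returns a dict with "frame" (480x640x3 uint8, red, green, blue), "vertical_fov" (degrees; the focal length in pixels is half the picture's height over the tangent of half this angle, whatever the lens; pixels are square), "cx", "cy" (the principal point, pixels), "k1" (the pictures are not rectified: a ray, as slopes to the right and down, at radius r is drawn at 1 + k1 r^2 times it, then the intrinsics apply), "rvec" (rotation vector, rad) and "tvec" (3), from world to camera coordinates, as OpenCV has them; the wrist camera has in their place "T_tool_cam" (4x4, takes a point from camera to tool coordinates, whose origin is the TCP and whose axes are the flange's). Camera axes: x right, y down, z forward; pixel columns grow to the right and rows downward; lengths in mm; the calibration is good to about 2 mm. A picture is of the moment at which its call begins: read the wrist's pose just before it. There is no depth.
- env.job_done(): hands the job in; it is judged then, once.
The state is a dict: "time_s": time; "qpos": joint angles; "qvel": joint speeds; "effort": joint torques, N m; "ee_pos": TCP position; "ee_rot": TCP orientation; "force": force on the tool from outside, world axes, zero at the start; "torque": the same for the moment, N m; "gripper_width": finger opening in mm; "gripper_force": force on a finger pad.
Only numpy, scipy, OpenCV 4.12 (cv2) and the standard library are available. Lean on these libraries where they do the work, as an engineer would, in place of code of your own. Each camera call takes 0.05 s, during which the arm holds its last target. There are 200 camera calls.

### The job

First set the blue weight on the crown of the domed plaster mould so that it stays balanced there by itself, and let go of it, to keep the mould down. Then tap the three bolt heads from above until you find the loose one, which sinks about 1 cm and stays down, and lift the orange cap right behind that bolt about 4.5 cm by its black handle so that the brass nut under it is open to view: finish holding it up in the gripper, never putting it down or letting go. Leave the other two caps shut and the cup, wrench and plaster block where they are.

Things in the scene. Friction and masses are not known exactly. Their poses are not given: they have to be found in the camera images.
- weight_grip (a point): Grip point of the loose blue steel weight (0.25 to 0.45 kg), which starts standing on the bench at the left: a disc 60 mm in diameter, 18 mm thick, with an upright steel handle 21 mm in diameter on its centre, from 18 to 54 mm above its flat underside. This point is on the axis, 42 mm above the underside; z up along the handle.
- weight_base (a point): Centre of the flat underside of the weight, 42 mm below weight_grip; z up along the handle.
- crown (a point): Highest point of the smooth plaster dome (spherical, radius 80 mm), 78 mm above the bench, marked with a small dark dot; the weight's underside goes here. Axes as for the mould.
- mould: The fixed mould: green plate 300 x 300 x 12 mm with a plaster dome and three clamp stations. Origin on the bench; x points from the bolts to the caps to the dome, y left along the row, z up. In mm: plate x -110 to 190, y +-150; crown x 100, y 0; bolts x -78, caps x -20; stations a, b, c at y 110, 0, -110. A yellow mark joins each bolt to its cap. Which bolt is loose varies and cannot be seen.
- bolt_a_top (a point): Centre of the top of bolt head a, a steel disc 30 mm in diameter on a dark steel housing 40 mm square; 67 mm above the bench until it sinks (then 57 mm).
- bolt_b_top (a point): Centre of the top of bolt head b, a steel disc 30 mm in diameter on a dark steel housing 40 mm square; 67 mm above the bench until it sinks (then 57 mm).
- bolt_c_top (a point): Centre of the top of bolt head c, a steel disc 30 mm in diameter on a dark steel housing 40 mm square; 67 mm above the bench until it sinks (then 57 mm).
- bolt_a (a joint): How far bolt a has sunk, in m: 0 as found, 0.010 fully down. If this bolt is loose it yields at about 2 N and stays where it is pushed; if tight it moves 1 to 2 mm at most.
- bolt_b (a joint): How far bolt b has sunk, in m: 0 as found, 0.010 fully down. If this bolt is loose it yields at about 2 N and stays where it is pushed; if tight it moves 1 to 2 mm at most.
- bolt_c (a joint): How far bolt c has sunk, in m: 0 as found, 0.010 fully down. If this bolt is loose it yields at about 2 N and stays where it is pushed; if tight it moves 1 to 2 mm at most.
- cap_a_grip (a point): Grip point of the orange cap a: on the axis of its upright black handle, 22 mm in diameter, which reaches from 31 mm above the cap's underside to 73 mm; this point is 61 mm above the underside and 75 mm above the bench while shut. The orange part is 42 mm in diameter.
- cap_b_grip (a point): Grip point of the orange cap b: on the axis of its upright black handle, 22 mm in diameter, which reaches from 31 mm above the cap's underside to 73 mm; this point is 61 mm above the underside and 75 mm above the bench while shut. The orange part is 42 mm in diameter.
- cap_c_grip (a point): Grip point of the orange cap c: on the axis of its upright black handle, 22 mm in diameter, which reaches from 31 mm above the cap's underside to 73 mm; this point is 61 mm above the underside and 75 mm above the bench while shut. The orange part is 42 mm in diameter.
- cap_a (a joint): How far cap a is lifted straight up on its guide, in m: 0 shut, 0.060 the stop. A spring and its weight pull it down with about 2.5 N shut to 4.5 N raised; it drops shut when let go.
- cap_b (a joint): How far cap b is lifted straight up on its guide, in m: 0 shut, 0.060 the stop. A spring and its weight pull it down with about 2.5 N shut to 4.5 N raised; it drops shut when let go.
- cap_c (a joint): How far cap c is lifted straight up on its guide, in m: 0 shut, 0.060 the stop. A spring and its weight pull it down with about 2.5 N shut to 4.5 N raised; it drops shut when let go.
- cup: Loose terracotta cup, 72 mm in diameter, 65 mm high, at the far left; origin at the centre of its underside. Leave alone.
- wrench: Loose steel wrench lying on the bench at the right, roughly along x; origin at its middle on the bench. Leave alone.
- block: Loose small plaster mould, 90 x 70 x 50 mm, at the far right; origin at the centre of its underside. Leave alone.
There are look-alikes about, which are no part of the job. Of the things that look like the part that bears weight_grip, the largest one is meant.

How it is judged:
By the outcome, as a careful person would: the job done as asked, in the order asked, and still so for the second after the job is handed in, while the arm keeps its last pose, push and grip.
It also fails if it takes over 58 s, if anything falls off the work surface, if the arm or the gripper's body presses on something with over 40 N, if the wrist force passes 120 N, or if a joint passes its speed limit or range.

## Working session

There is one attempt and no reset: what is moved stays moved. The work goes in short steps, Python scripts to look and compute and a tool call to move; the robot and the scene stay as the last step left them, time stands still between calls to the robot, and variables do not carry over. Pictures are saved under pics/ and viewed, at most 13 in all, crops included, and the job is handed in when it is done.

Besides the shell and the picture viewer there is one more tool, called after "Emit:" as name(argument=value, ...), one argument or row to a line, values as JSON. send_rows: Moves the arm, as the interface text tells. Shifts and turns lie within -1 to 1; 1 stands for 500 mm of shift or 30 degrees of turn. Its arguments: {"type":"object","properties":{"motion":{"type":"array"},"grip_force":{"type":"number"}},"required":["motion"]}

```bash
mkdir -p pics; cat > h.py <<'E'
import numpy as np, cv2
from workcell import env
from scipy.spatial.transform import Rotation as R
def grab(n):
    s=env.state(); f=env.grab_frame(n); f['s']=s
    if n=='wrist':
        T=np.eye(4); T[:3,:3]=R.from_euler('xyz',s['ee_rot'],degrees=True).as_matrix(); T[:3,3]=s['ee_pos']
        f['T']=T@np.array(f['T_tool_cam'])
    else:
        M=np.eye(4); M[:3,:3]=cv2.Rodrigues(np.array(f['rvec'],float))[0]; M[:3,3]=np.ravel(f['tvec']); f['T']=np.linalg.inv(M)
    return f
def K(f):
    F=240/np.tan(np.radians(f['vertical_fov'])/2); return np.array([[F,0,f['cx']],[0,F,f['cy']],[0,0,1.]])
def ray(f,uv):
    k=K(f); d=(np.array(uv,float)-k[:2,2])/k[0,0]; r=np.linalg.norm(d); x=r
    for _ in range(50): x=r/(1+f['k1']*x*x)
    d=d*(x/r if r>0 else 1); v=f['T'][:3,:3]@np.array([d[0],d[1],1]); return f['T'][:3,3],v
def onz(f,uv,z):
    o,v=ray(f,uv); return o+v*(z-o[2])/v[2]
def proj(f,P):
    M=np.linalg.inv(f['T']); p=M[:3,:3]@np.array(P,float)+M[:3,3]; d=p[:2]/p[2]; d=d*(1+f['k1']*(d@d)); return d*K(f)[0,0]+K(f)[:2,2]
def blobs(f,lo,hi,amin=60):
    h=cv2.cvtColor(f['frame'],cv2.COLOR_RGB2HSV); m=cv2.inRange(h,np.array(lo),np.array(hi))
    n,l,st,c=cv2.connectedComponentsWithStats(m)
    return [(np.round(c[i],1).tolist(),st[i].tolist()) for i in range(1,n) if st[i][4]>=amin]
def save(f,n): cv2.imwrite('pics/'+n+'.png',cv2.cvtColor(f['frame'],cv2.COLOR_RGB2BGR))
E
python3 - <<'E'
from h import *
for n in('top','scene'):
    f=grab(n); save(f,n+'1'); print(n,f['T'][:3,3].round(),f['k1'],f['vertical_fov'])
    print('blue',blobs(f,(95,90,40),(130,255,255)));print('or',blobs(f,(5,150,120),(18,255,255)));print('gr',blobs(f,(40,50,30),(90,255,255),400))
print(env.state())
E
```

```text
top [ 390.  -13. 1445.] -0.10076086860671697 46.298337721715036
blue [([203.5, 262.9], [192, 252, 23, 23, 334]), ([167.1, 282.2], [158, 274, 18, 17, 195]), ([200.4, 299.9], [192, 292, 17, 17, 188])]
or [([328.5, 283.8], [11, 94, 609, 386, 163092]), ([355.5, 229.1], [349, 220, 16, 17, 136]), ([314.2, 239.0], [307, 230, 16, 17, 136]), ([27.7, 235.4], [17, 233, 26, 7, 62]), ([272.7, 249.2], [265, 240, 16, 17, 139]), ([575.2, 412.1], [563, 407, 25, 10, 73]), ([34.2, 433.5], [10, 425, 50, 19, 542]), ([29.9, 451.6], [10, 446, 45, 13, 351]), ([613.7, 463.1], [604, 455, 18, 17, 226]), ([21.4, 469.7], [10, 459, 31, 21, 435])]
gr [([310.1, 218.9], [241, 149, 140, 138, 8895]), ([349.7, 455.5], [272, 405, 200, 75, 5826]), ([595.1, 452.5], [511, 413, 129, 67, 3473])]
scene [1062.  444.  814.] -0.07855298690206493 50.79974654991672
blue [([618.0, 162.9], [596, 134, 44, 54, 1478]), ([475.7, 293.9], [466, 283, 22, 20, 243]), ([447.4, 322.7], [433, 306, 31, 30, 569]), ([504.0, 333.0], [493, 320, 25, 24, 335])]
or [([267.7, 241.1], [258, 230, 19, 21, 262]), ([313.5, 259.6], [304, 248, 19, 21, 268]), ([362.6, 279.4], [354, 268, 19, 21, 268]), ([391.7, 359.3], [381, 350, 31, 33, 260])]
gr [([299.7, 295.8], [194, 220, 202, 157, 11242])]
{'time_s': 0.1, 'qpos': array([-7.68338254e+01,  1.83461529e+01,  8.96973920e+01, -1.74084753e-03,
        7.20413941e+01, -1.14483871e+00]), 'qvel': array([-0.07621595, -0.09074909, -0.16853467, -0.01295859,  0.09434063,
       -0.10247646]), 'effort': array([ 5.18618090e-04, -4.13330984e+01, -2.32510829e+01,  7.29325879e-02,
        4.22035041e-02, -5.80850883e-05]), 'ee_pos': array([ 142.03712182, -556.74493894,  213.23634465]), 'ee_rot': array([-1.79915045e+02, -4.21649440e-05,  1.43115513e+01]), 'force': array([ 0.61802956, -0.32619272,  0.46705234]), 'torque': array([-0.01058876, -0.01321876, -0.01293914]), 'gripper_force': 0.0, 'gripper_width': 91.0602993361485}
```

View pics/top1.png

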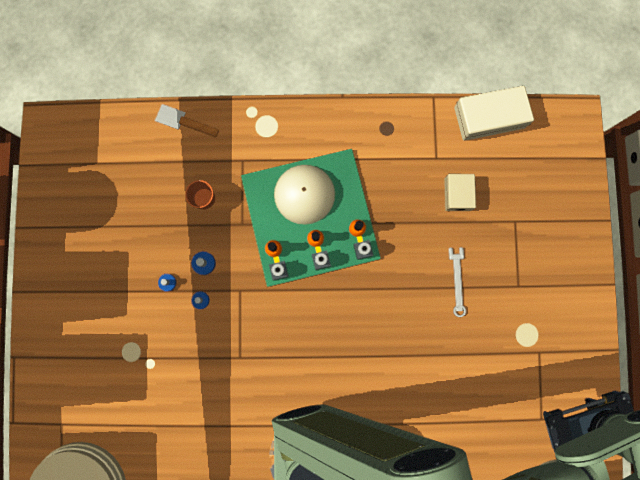

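View pics/scene1.png

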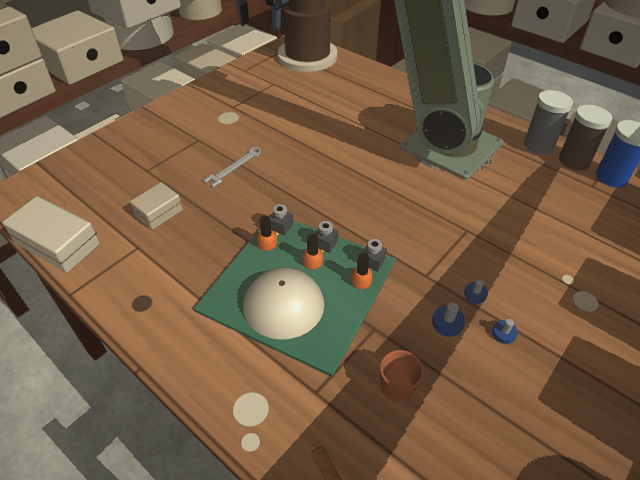

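```bash
python3 - <<'E'
from h import *
t=grab('top')
# blues: disc top z=18 centre approx
for uv in [(203.5,262.9),(167.1,282.2),(200.4,299.9)]: print('blue',onz(t,uv,25).round(1))
C=[onz(t,uv,36).round(1) for uv in [(355.5,229.1),(314.2,239),(272.7,249.2)]]; print(C)
d=C[2]-C[0]; print(np.hypot(*d[:2]), np.degrees(np.arctan2(d[1],d[0])))
g=blobs(t,(40,50,30),(90,255,255),4000); print(g[0])
h=cv2.cvtColor(t['frame'],cv2.COLOR_RGB2HSV); m=cv2.inRange(h,(40,50,30),(90,255,255)); m[300:]=0
c=np.vstack(cv2.findContours(m,cv2.RETR_EXTERNAL,cv2.CHAIN_APPROX_NONE)[0])
W=np.array([onz(t,p[0],12)[:2] for p in c],np.float32); print(cv2.minAreaRect(W))
E
```

```text
blue [493.7 280.1  25. ]
blue [445.3 373.1  25. ]
blue [400.  287.1  25. ]
[array([ 574.3, -107.3,   36. ]), array([550.3,  -2.5,  36. ]), array([525.7, 102.5,  36. ])]
215.3555200128383 103.04247626527356
([310.2, 219.0], [241, 149, 140, 138, 8898])
((612.448486328125, 8.599822998046875), (299.2180480957031, 300.3102722167969), 13.164000511169434)
```

The top view shows the mould, turned about 13°, with the crown dot near (304,189). The three blue weights are at (203,263), (167,282) and (200,300), and the largest is the first, at about (494,280). The scene view agrees. The tool's yaw of 14° already lines up with the mould, so I'll move above the mould first for a wrist view.

```bash
cat >> h.py <<'E'
def to(P,yaw=None):
    s=env.state(); r=R.from_euler('xyz',s['ee_rot'],degrees=True)
    d=r.inv().apply(np.array(P)-s['ee_pos']); print('t',s['time_s'],'pos',s['ee_pos'].round(1),s['ee_rot'].round(2),'F',s['force'].round(1),'tool mm',d.round(1),'units',(d/500).round(4))
    if yaw is not None: print('rotvec/30',((r.inv()*R.from_euler('xyz',[180,0,yaw],degrees=True)).as_rotvec(degrees=True)/30).round(4))
E
python3 - <<'E'
from h import *
f=grab('top');print('dot',onz(f,(304,189),78).round(1)); g=grab('scene'); print(onz(g,(282,283),78).round(1))
to((610,-40,260),13.1)
E
```

```text
dot [670.6  21.2  78. ]
[672.4  21.9  78. ]
t 0.25 pos [ 142.1 -556.9  213.6] [-179.96   -0.     14.31] F [ 0.4 -0.7 -0.8] tool mm [ 581.2 -385.3  -46.1] units [ 1.1623 -0.7705 -0.0922]
rotvec/30 [-0.0015  0.      0.0404]
```

Emit:
send_rows(
  motion=[
    {"tx":0.097,"ty":-0.064,"tz":-0.008,"rz":0.04,"gripper":-1},
    {"tx":0.097,"ty":-0.064,"tz":-0.008,"gripper":-1},
    {"tx":0.097,"ty":-0.064,"tz":-0.008,"gripper":-1},
    {"tx":0.097,"ty":-0.064,"tz":-0.008,"gripper":-1},
    {"tx":0.097,"ty":-0.064,"tz":-0.008,"gripper":-1},
    {"tx":0.097,"ty":-0.064,"tz":-0.008,"gripper":-1},
    {"tx":0.097,"ty":-0.064,"tz":-0.008,"gripper":-1},
    {"tx":0.097,"ty":-0.064,"tz":-0.008,"gripper":-1},
    {"tx":0.097,"ty":-0.064,"tz":-0.008,"gripper":-1},
    {"tx":0.097,"ty":-0.064,"tz":-0.008,"gripper":-1},
    {"tx":0.097,"ty":-0.064,"tz":-0.008,"gripper":-1},
    {"tx":0.097,"ty":-0.064,"tz":-0.008,"gripper":-1},
  ],
)

```text
invalid input at $.motion[0]: expected keys tx, ty, tz, rx, ry, rz, gripper
```

```bash
python3 - <<'E'
from h import *
f=grab('wrist');save(f,'w1'); to((494,280,180),13.1); print(f['T'][:3,3].round(),f['T'][:3,2].round(2))
print('dot exp',proj(f,(671,22,78)));print('caps',blobs(f,(3,150,100),(14,255,255),200)); print('blue',blobs(f,(95,90,40),(130,255,255),200))
E
```

```text
t 0.3 pos [ 142.1 -557.   213.7] [-179.97   -0.     14.31] F [-0.5 -0.3  0.5] tool mm [ 547.9 -724.1   34.1] units [ 1.0957 -1.4481  0.0682]
rotvec/30 [-0.001  -0.0001  0.0403]
[ 212. -540.  384.] [-0.25 -0.06 -0.97]
dot exp [508.6003714  518.03943396]
caps [([244.3, 157.0], [0, 0, 620, 290, 67144]), ([600.3, 216.2], [589, 204, 23, 24, 232]), ([627.3, 223.4], [612, 210, 28, 25, 261]), ([415.2, 355.4], [404, 338, 28, 30, 273]), ([368.0, 358.7], [345, 349, 43, 20, 211]), ([227.9, 375.1], [203, 358, 52, 26, 589])]
blue []
```

View pics/w1.png

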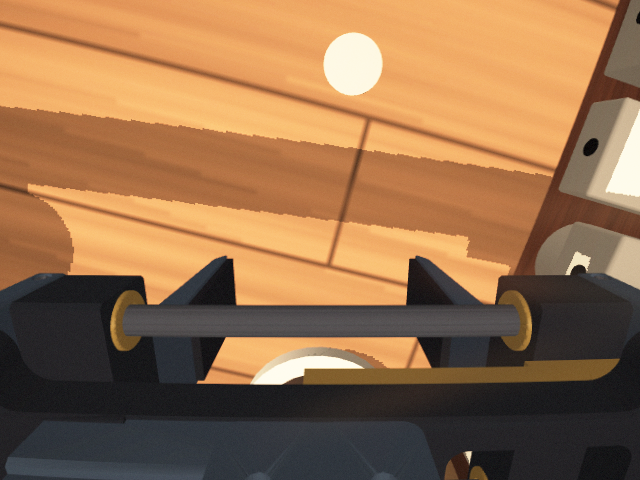

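The wrist view shows the open fingers at the bottom and bare bench. The move was refused because every row needs all the keys.

Emit:
send_rows(
  motion=[
    {"tx":0.097,"ty":-0.064,"tz":-0.008,"rx":0,"ry":0,"rz":0.04,"gripper":-1},
    {"tx":0.097,"ty":-0.064,"tz":-0.008,"rx":0,"ry":0,"rz":0,"gripper":-1},
    {"tx":0.097,"ty":-0.064,"tz":-0.008,"rx":0,"ry":0,"rz":0,"gripper":-1},
    {"tx":0.097,"ty":-0.064,"tz":-0.008,"rx":0,"ry":0,"rz":0,"gripper":-1},
    {"tx":0.097,"ty":-0.064,"tz":-0.008,"rx":0,"ry":0,"rz":0,"gripper":-1},
    {"tx":0.097,"ty":-0.064,"tz":-0.008,"rx":0,"ry":0,"rz":0,"gripper":-1},
    {"tx":0.097,"ty":-0.064,"tz":-0.008,"rx":0,"ry":0,"rz":0,"gripper":-1},
    {"tx":0.097,"ty":-0.064,"tz":-0.008,"rx":0,"ry":0,"rz":0,"gripper":-1},
    {"tx":0.097,"ty":-0.064,"tz":-0.008,"rx":0,"ry":0,"rz":0,"gripper":-1},
    {"tx":0.097,"ty":-0.064,"tz":-0.008,"rx":0,"ry":0,"rz":0,"gripper":-1},
    {"tx":0.097,"ty":-0.064,"tz":-0.008,"rx":0,"ry":0,"rz":0,"gripper":-1},
    {"tx":0.097,"ty":-0.064,"tz":-0.008,"rx":0,"ry":0,"rz":0,"gripper":-1},
  ],
)

```text
time_s: 1.8
ee_pos: [622.1, -48.7, 262.0]
ee_rot: [180.0, -0.0, 13.1]
force: [0.4, -0.7, -0.3]
gripper_width: 91.5
gripper_force: 0.0
```

```bash
python3 - <<'E'
from h import *
f=grab('wrist');save(f,'w2'); to((494,280,180),13.1); print(f['T'][:3,3].round(),f['T'][:3,2].round(2))
print('dot exp',proj(f,(671,22,78)));print('caps',blobs(f,(3,150,100),(14,255,255),200)); print('blue',blobs(f,(95,90,40),(130,255,255),200))
E
```

```text
t 1.85 pos [627.  -43.  261.6] [-179.79   -0.37   13.36] F [4.9 3.1 0.9] tool mm [ -55.3 -344.7   82.5] units [-0.1106 -0.6894  0.165 ]
rotvec/30 [-0.007  -0.0124  0.0087]
[692. -33. 433.] [-0.25 -0.06 -0.97]
dot exp [262.65919505 156.00909514]
caps [([100.9, 121.8], [0, 0, 433, 304, 38206]), ([507.2, 15.2], [452, 0, 106, 37, 712]), ([501.6, 186.1], [392, 0, 248, 305, 27884]), ([631.0, 262.7], [615, 224, 25, 65, 831]), ([191.7, 251.6], [168, 236, 39, 37, 686]), ([281.0, 249.5], [261, 236, 32, 36, 496]), ([368.0, 245.9], [348, 236, 36, 28, 387]), ([357.9, 351.6], [261, 338, 170, 31, 3645]), ([249.4, 373.9], [197, 350, 109, 35, 1495]), ([458.1, 466.2], [445, 451, 27, 29, 544])]
blue [([55.0, 242.8], [26, 222, 53, 46, 1464])]
```

View pics/w2.png

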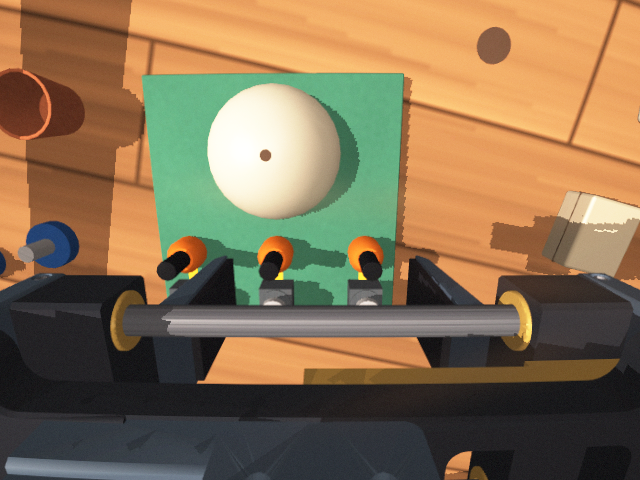

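The wrist view shows the dot at (265,155), where the top view predicted it, and the handles and bolts in line. Next I'll go above the weight.

Emit:
send_rows(
  motion=[
    {"tx":-0.0184,"ty":-0.115,"tz":0.02,"rx":0,"ry":0,"rz":0,"gripper":-1},
    {"tx":-0.0184,"ty":-0.115,"tz":0.02,"rx":0,"ry":0,"rz":0,"gripper":-1},
    {"tx":-0.0184,"ty":-0.115,"tz":0.02,"rx":0,"ry":0,"rz":0,"gripper":-1},
    {"tx":-0.0184,"ty":-0.115,"tz":0.02,"rx":0,"ry":0,"rz":0,"gripper":-1},
    {"tx":-0.0184,"ty":-0.115,"tz":0.02,"rx":0,"ry":0,"rz":0,"gripper":-1},
    {"tx":-0.0184,"ty":-0.115,"tz":0.02,"rx":0,"ry":0,"rz":0,"gripper":-1},
    {"tx":0,"ty":0,"tz":0,"rx":0,"ry":0,"rz":0,"gripper":-1},
    {"tx":0,"ty":0,"tz":0,"rx":0,"ry":0,"rz":0,"gripper":-1},
    {"tx":0,"ty":0,"tz":0,"rx":0,"ry":0,"rz":0,"gripper":-1},
  ],
)

```text
time_s: 2.98
ee_pos: [489.7, 272.0, 202.2]
ee_rot: [180.0, -0.0, 13.0]
force: [0.4, 0.0, -1.2]
gripper_width: 91.2
gripper_force: 0.0
```

```bash
python3 - <<'E'
from h import *
f=grab('wrist');save(f,'w3'); to((494,280,60),13.1)
for z in (0,18,42,54): print(z,proj(f,(494,280,z)).round(1))
print('blue',blobs(f,(95,90,40),(130,255,255),200))
E
```

```text
t 3.025 pos [489.7 271.9 202.2] [ 1.7999e+02 -3.0000e-02  1.3000e+01] F [ 0.1  0.1 -0.6] tool mm [  5.9  -6.9 142.2] units [ 0.0119 -0.0138  0.2844]
rotvec/30 [ 0.0004 -0.0011 -0.0034]
0 [314.3 209.8]
18 [314.  212.8]
42 [313.5 217.3]
54 [313.3 219.8]
blue [([313.3, 207.9], [286, 181, 55, 57, 1954]), ([220.2, 230.7], [197, 212, 43, 41, 1066]), ([288.8, 284.6], [269, 268, 39, 38, 902])]
```

View pics/w3.png

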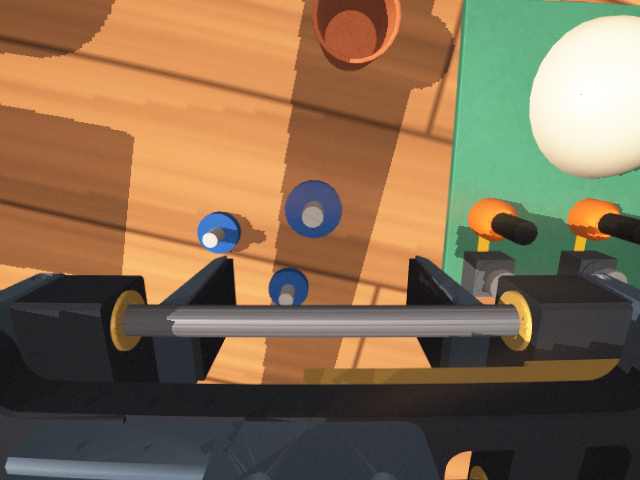

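The largest weight is centred at (313,209), within about 2 mm of the prediction. I'll descend and grip.

Emit:
send_rows(
  motion=[
    {"tx":0.015,"ty":-0.014,"tz":0.05,"rx":0,"ry":0,"rz":0.003,"gripper":-1},
    {"tx":0,"ty":0,"tz":0.08,"rx":0,"ry":0,"rz":0,"gripper":-1},
    {"tx":0,"ty":0,"tz":0.08,"rx":0,"ry":0,"rz":0,"gripper":-1},
    {"tx":0,"ty":0,"tz":0.07,"rx":0,"ry":0,"rz":0,"gripper":-1},
    {"tx":0,"ty":0,"tz":0.05,"rx":0,"ry":0,"rz":0,"gripper":-1},
    {"tx":0,"ty":0,"tz":0.024,"rx":0,"ry":0,"rz":0,"gripper":-1},
    {"tx":0,"ty":0,"tz":0,"rx":0,"ry":0,"rz":0,"gripper":-1},
    {"tx":0,"ty":0,"tz":0,"rx":0,"ry":0,"rz":0,"gripper":-1},
  ],
)

```text
time_s: 4.03
ee_pos: [495.7, 281.9, 26.0]
ee_rot: [-180.0, -0.1, 13.0]
force: [-0.1, 0.2, 0.6]
gripper_width: 91.4
gripper_force: 0.0
```

```bash
python3 - <<'E'
from h import *
f=grab('wrist');save(f,'w4'); to((495.5,280.5,24),13.1)
for z in (18,54): print(z,proj(f,(495.5,280.5,z)).round(1))
print('blue',blobs(f,(95,90,40),(130,255,255),200))
E
```

```text
t 4.075 pos [495.6 282.   26.1] [-1.7997e+02 -1.4000e-01  1.3000e+01] F [-0.2 -0.3  0.4] tool mm [-0.5  1.4  2.1] units [-0.0009  0.0028  0.0043]
rotvec/30 [-0.0012 -0.0047 -0.0032]
18 [322.8 282.7]
54 [323.2 312.7]
blue [([321.3, 262.9], [269, 222, 106, 84, 5866]), ([157.9, 289.3], [143, 276, 36, 29, 716]), ([277.1, 377.9], [250, 369, 53, 16, 640])]
```

View pics/w4.png

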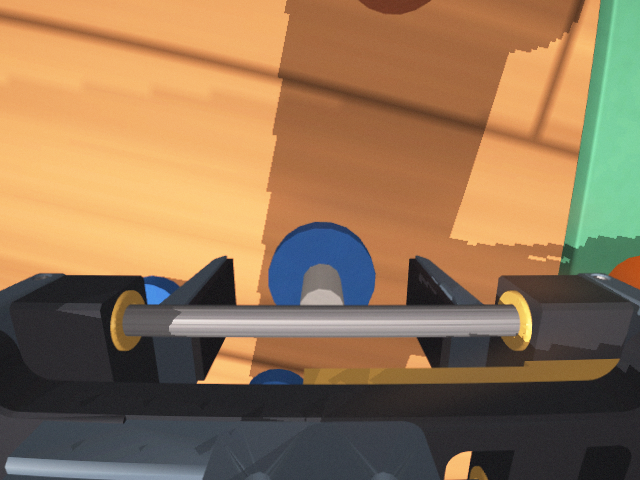

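```bash
python3 - <<'E'
from h import *
f=grab('wrist'); u=np.array([np.cos(np.radians(13)),np.sin(np.radians(13)),0])
for z in(0,18):
  p=onz(f,(322,222),z); print(z,p.round(1),(p-30*u).round(1))
for uv in((269,273),(375,273)): print(onz(f,uv,18).round(1))
for x in (495.5,497.5,499.5): print(proj(f,(x,281,54)))
E
```

```text
0 [525.  287.8   0. ] [495.8 281.1   0. ]
18 [528.7 288.7  18. ] [499.5 281.9  18. ]
[494.4 310.6  18. ]
[507.4 254.   18. ]
[322.29214639 312.30406567]
[323.29094428 308.36660328]
[324.29643285 304.40177805]
```

The disc's far edge and the handle put the weight within about 1–2 mm of the TCP axis. I'll make a small correction, then grip.

Emit:
send_rows(
  motion=[
    {"tx":0.002,"ty":0.002,"tz":0.003,"rx":0,"ry":0.004,"rz":0.003,"gripper":-1},
    {"tx":0,"ty":0,"tz":0,"rx":0,"ry":0,"rz":0,"gripper":1},
    {"tx":0,"ty":0,"tz":0,"rx":0,"ry":0,"rz":0,"gripper":1},
    {"tx":0,"ty":0,"tz":0,"rx":0,"ry":0,"rz":0,"gripper":1},
    {"tx":0,"ty":0,"tz":0,"rx":0,"ry":0,"rz":0,"gripper":1},
    {"tx":0,"ty":0,"tz":0,"rx":0,"ry":0,"rz":0,"gripper":1},
    {"tx":0,"ty":0,"tz":0,"rx":0,"ry":0,"rz":0,"gripper":1},
  ],
  grip_force=25,
)

```text
time_s: 5.0
ee_pos: [495.9, 280.9, 23.4]
ee_rot: [180.0, -0.1, 12.9]
force: [0.0, -0.1, 0.3]
gripper_width: 33.9
gripper_force: 0.0
```

Emit:
send_rows(
  motion=[
    {"tx":0,"ty":0,"tz":0,"rx":0,"ry":0,"rz":0,"gripper":1},
    {"tx":0,"ty":0,"tz":0,"rx":0,"ry":0,"rz":0,"gripper":1},
    {"tx":0,"ty":0,"tz":0,"rx":0,"ry":0,"rz":0,"gripper":1},
    {"tx":0,"ty":0,"tz":0,"rx":0,"ry":0,"rz":0,"gripper":1},
    {"tx":0,"ty":0,"tz":-0.02,"rx":0,"ry":0,"rz":0,"gripper":1},
    {"tx":0,"ty":0,"tz":-0.08,"rx":0,"ry":0,"rz":0,"gripper":1},
    {"tx":0,"ty":0,"tz":-0.1,"rx":0,"ry":0,"rz":0,"gripper":1},
    {"tx":0,"ty":0,"tz":-0.08,"rx":0,"ry":0,"rz":0,"gripper":1},
    {"tx":0,"ty":0,"tz":-0.02,"rx":0,"ry":0,"rz":0,"gripper":1},
  ],
)

```text
time_s: 6.12
ee_pos: [496.7, 281.3, 176.3]
ee_rot: [-179.9, -0.4, 12.9]
force: [-0.6, 0.0, -3.5]
gripper_width: 20.6
gripper_force: 25.0
```

```bash
python3 - <<'E'
from h import *
to((670.9,22,175),13.1); f=grab('wrist'); save(f,'w5')
print('blue',blobs(f,(95,90,40),(130,255,255),200)); p=f['s']['ee_pos']; print(env.state()['gripper_width'],env.state()['gripper_force'])
for z in (-23,-5,31): print(z,proj(f,p+[0,0,z]).round(1))
E
```

```text
t 6.125 pos [496.7 281.3 176.3] [-179.94   -0.42   12.93] F [-0.6  0.  -3.5] tool mm [111.7 291.7   1.8] units [0.2235 0.5833 0.0036]
rotvec/30 [-0.0021 -0.0141 -0.0057]
blue [([320.5, 248.9], [267, 223, 108, 61, 3374]), ([221.5, 245.9], [197, 226, 46, 44, 1195])]
20.21177285590578 24.999212622642517
-23 [320.5 272.7]
-5 [320.4 284.1]
31 [320.2 314.5]
```

```bash
python3 - <<'E'
from h import *
f=grab('wrist'); p=f['s']['ee_pos']; r=R.from_euler('xyz',f['s']['ee_rot'],degrees=True)
h=cv2.cvtColor(f['frame'],cv2.COLOR_RGB2HSV); m=cv2.inRange(h,(95,90,40),(130,255,255)); c=m[:300,310:332]; print('far row',np.median(c.argmax(0)))
for z in (-23.5,-5.5): print(z, r.inv().apply(onz(f,(320.5,np.median(c.argmax(0))-.5),p[2]+z)-p).round(1), r.inv().apply(onz(f,(266.5,255),p[2]+z)-p).round(1), r.inv().apply(onz(f,(374.5,255),p[2]+z)-p).round(1))
E
```

```text
far row 224.0
-23.5 [29.5  0.1 23.7] [ 10.7 -31.7  23.6] [10.6 31.8 23.5]
-5.5 [33.5  0.1  5.7] [ 16.3 -28.7   5.6] [16.3 28.8  5.6]
```

Emit:
send_rows(
  motion=[
    {"tx":0.02,"ty":0.06,"tz":0,"rx":0,"ry":0.007,"rz":-0.006,"gripper":1},
    {"tx":0.04,"ty":0.105,"tz":0,"rx":0,"ry":0.006,"rz":0,"gripper":1},
    {"tx":0.04,"ty":0.105,"tz":0,"rx":0,"ry":0,"rz":0,"gripper":1},
    {"tx":0.04,"ty":0.105,"tz":0,"rx":0,"ry":0,"rz":0,"gripper":1},
    {"tx":0.04,"ty":0.105,"tz":0,"rx":0,"ry":0,"rz":0,"gripper":1},
    {"tx":0.03,"ty":0.07,"tz":0,"rx":0,"ry":0,"rz":0,"gripper":1},
    {"tx":0.0135,"ty":0.033,"tz":0,"rx":0,"ry":0,"rz":0,"gripper":1},
    {"tx":0,"ty":0,"tz":0,"rx":0,"ry":0,"rz":0,"gripper":1},
    {"tx":0,"ty":0,"tz":0,"rx":0,"ry":0,"rz":0,"gripper":1},
    {"tx":0,"ty":0,"tz":0,"rx":0,"ry":0,"rz":0,"gripper":1},
  ],
)

```text
time_s: 7.48
ee_pos: [669.7, 23.7, 174.4]
ee_rot: [-180.0, -0.5, 13.2]
force: [0.3, 0.1, -3.8]
gripper_width: 20.5
gripper_force: 25.0
```

```bash
python3 - <<'E'
from h import *
to((670.9,22,103),13.1); f=grab('wrist'); save(f,'w6')
print(proj(f,(670.9,22,78)))
t=grab('top'); save(t,'top2')
# dome outline: fit ellipse / circle from wrist? report dome blob from the initial top frame
i=cv2.cvtColor(cv2.imread('pics/top1.png'),cv2.COLOR_BGR2HSV)[140:240,250:360]; m=cv2.inRange(i,(0,0,0),(180,255,90)); 
n,l,st,c=cv2.connectedComponentsWithStats(m); print([(c[k]+[250,140],st[k][4]) for k in range(1,n) if np.hypot(*(c[k]+[250,140]-[304,189]))<8])
for k in range(1,n):
  q=c[k]+[250,140]
  if np.hypot(*(q-[304,189]))<8: print(onz(t,q,78))
E
```

```text
t 7.475 pos [669.7  23.7 174.4] [-179.98   -0.49   13.21] F [ 0.3  0.1 -3.8] tool mm [ 0.2  2.  71.4] units [0.0004 0.0039 0.1428]
rotvec/30 [-0.0007 -0.0163  0.0036]
[323.03799658 240.32747858]
[]
```

View pics/w6.png

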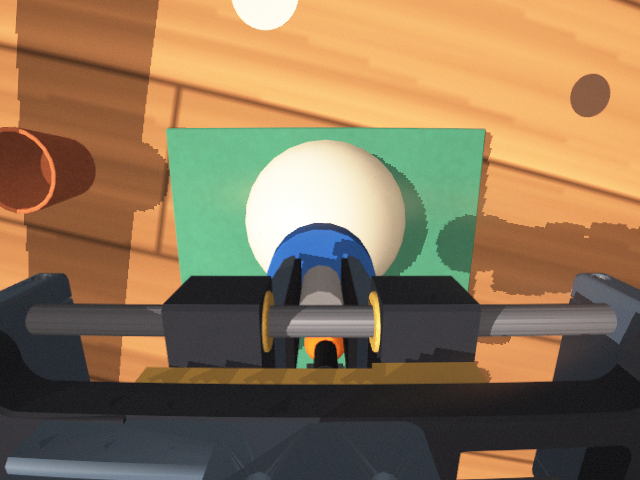

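```bash
python3 - <<'E'
from h import *
f=grab('wrist'); h=cv2.cvtColor(f['frame'],cv2.COLOR_RGB2HSV)
a,b=[onz(f,q,12) for q in((167.5,128),(485.5,128.5))]; print(a.round(1),b.round(1),np.linalg.norm(a-b))
u=(a-b)/np.linalg.norm(a-b); n=np.array([u[1],-u[0],0]); print('crown from edge',((a+b)/2-90*n).round(1),np.degrees(np.arctan2(n[1],n[0])))
m=cv2.inRange(h,(40,50,20),(90,255,255)); d=(m[150:270,200:450]==0)
o=f['T'][:3,3]
def sil(c):
    v=np.array(c)-o; L=np.linalg.norm(v); v/=L; e=np.cross(v,[0,0,1]); e/=np.linalg.norm(e); g=np.cross(v,e)
    c0=np.array(c)-v*6400/L; r=80*np.sqrt(1-(80/L)**2)
    return np.array([proj(f,c0+r*(np.cos(t)*e+np.sin(t)*g)) for t in np.linspace(0,6.28,720)])
for c in((670.9,22,-2),(671.9,22,-2),(670.9,23,-2)):
    s=sil(c); print(c,s.min(0).round(1),s.max(0).round(1))
col=m[:,325]; print('top row',[r for r in range(130,160) if col[r]==0][:3])
row=[(r,np.where(d[r-150])[0]+200) for r in (210,218,226)]
for r,x in row: print(r,x.min(),x.max())
E
```

```text
[726.9 183.   12. ] [ 793.9 -105.6   12. ] 296.3204444723274
crown from edge [672.7  18.3  12. ] 13.066250706244796
(670.9, 22, -2) [242.  139.8] [402.3 300.3]
(671.9, 22, -2) [242.2 138.8] [402.6 299.3]
(670.9, 23, -2) [241.  139.6] [401.3 300. ]
top row [140, 141, 142]
210 246 403
218 245 404
226 245 404
```

The plate edge and the dome outline put the crown about 2 mm to the right of my estimate. I'll back off 60 mm, lower, and measure the dot itself up close.

Emit:
send_rows(
  motion=[
    {"tx":-0.05,"ty":0,"tz":0.03,"rx":0,"ry":-0.016,"rz":0,"gripper":1},
    {"tx":-0.05,"ty":0.003,"tz":0.04,"rx":0,"ry":0,"rz":0,"gripper":1},
    {"tx":-0.02,"ty":0,"tz":0.03,"rx":0,"ry":0,"rz":0,"gripper":1},
    {"tx":0,"ty":0,"tz":0,"rx":0,"ry":0,"rz":0,"gripper":1},
    {"tx":0,"ty":0,"tz":0,"rx":0,"ry":0,"rz":0,"gripper":1},
    {"tx":0,"ty":0,"tz":0,"rx":0,"ry":0,"rz":0,"gripper":1},
  ],
)

```text
time_s: 8.38
ee_pos: [613.7, 7.4, 125.0]
ee_rot: [180.0, -0.2, 13.1]
force: [0.5, 0.0, -2.9]
gripper_width: 20.6
gripper_force: 25.0
```

```bash
python3 - <<'E'
from h import *
f=grab('wrist'); to((670.9,21,103),13.1); save(f,'w7'); p=proj(f,(671,21,78)); print(p)
def dot(f,p,w):
    g=cv2.cvtColor(f['frame'],cv2.COLOR_RGB2GRAY); x,y=map(int,p); a=g[y-w:y+w,x-w:x+w].astype(float); 
    k=np.clip(np.median(a)*.75-a,0,None); Y,X=np.mgrid[y-w:y+w,x-w:x+w]; print('sum',(k>0).sum()); return (k*X).sum()/k.sum(),(k*Y).sum()/k.sum()
q=dot(f,p,14); print(q,onz(f,q,78).round(1))
f['frame']
t=grab('top'); save(t,'top3'); q=dot(t,(304,189),5); print(q,onz(t,q,78).round(1))
s=grab('scene'); q=dot(s,(282,283),8); print(q,onz(s,q,78).round(1)); print(env.state()['ee_pos'])
E
```

```text
t 8.425 pos [613.5   7.4 124.8] [ 1.7997e+02 -1.3000e-01  1.3130e+01] F [-0.6 -0.  -3. ] tool mm [59.  -0.2 22. ] units [ 0.118  -0.0004  0.0439]
rotvec/30 [ 0.001  -0.0044  0.0009]
[319.98056096 169.21417418]
sum 285
(np.float64(322.5334256329114), np.float64(166.77150909810126)) [672.8  19.8  78. ]
sum 18
(np.float64(300.8926014319809), np.float64(191.8985680190931)) [663.4  28.9  78. ]
sum 31
(np.float64(281.4675937025493), np.float64(282.7962918564693)) [672.6  20.8  78. ]
[613.03234153   7.3261569  124.47169651]
```

View pics/w7.png

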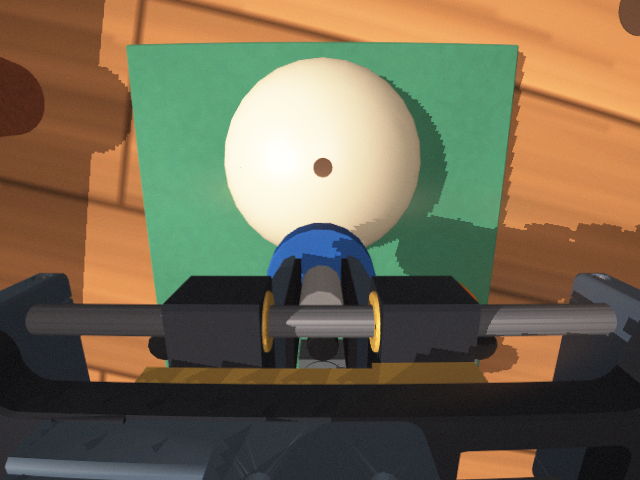

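The dot is at (322.5,166.8), which gives a crown at (672.8, 19.8). The scene view agrees to 1 mm. Now I'll move over it and come down.

Emit:
send_rows(
  motion=[
    {"tx":0.04,"ty":0.002,"tz":0,"rx":0,"ry":-0.004,"rz":0,"gripper":1},
    {"tx":0.06,"ty":0,"tz":0,"rx":0,"ry":0,"rz":0,"gripper":1},
    {"tx":0.0225,"ty":0,"tz":0,"rx":0,"ry":0,"rz":0,"gripper":1},
    {"tx":0,"ty":0,"tz":0.02,"rx":0,"ry":0,"rz":0,"gripper":1},
    {"tx":0,"ty":0,"tz":0.018,"rx":0,"ry":0,"rz":0,"gripper":1},
    {"tx":0,"ty":0,"tz":0,"rx":0,"ry":0,"rz":0,"gripper":1},
    {"tx":0,"ty":0,"tz":0,"rx":0,"ry":0,"rz":0,"gripper":1},
    {"tx":0,"ty":0,"tz":0,"rx":0,"ry":0,"rz":0,"gripper":1},
  ],
)

```text
time_s: 9.52
ee_pos: [672.4, 20.0, 105.5]
ee_rot: [180.0, 0.0, 13.1]
force: [0.3, 1.1, -3.0]
gripper_width: 20.2
gripper_force: 25.0
```

```bash
python3 - <<'E'
from h import *
to((673,20.2,101.5),13.1)
E
```

```text
t 9.525 pos [672.4  20.  105.5] [1.7998e+02 5.0000e-02 1.3110e+01] F [ 0.3  1.1 -3. ] tool mm [ 0.6 -0.   4. ] units [ 0.0012 -0.      0.0081]
rotvec/30 [0.0006 0.0015 0.0002]
```

Emit:
send_rows(
  motion=[
    {"tx":0.001,"ty":0,"tz":0.005,"rx":0,"ry":0,"rz":0,"gripper":1},
    {"tx":0,"ty":0,"tz":0.002,"rx":0,"ry":0,"rz":0,"gripper":1},
    {"tx":0,"ty":0,"tz":0,"rx":0,"ry":0,"rz":0,"gripper":1},
    {"tx":0,"ty":0,"tz":0,"rx":0,"ry":0,"rz":0,"gripper":1},
  ],
)

```text
time_s: 10.02
ee_pos: [672.8, 20.3, 101.4]
ee_rot: [180.0, 0.1, 13.1]
force: [-0.5, 0.1, -3.0]
gripper_width: 20.3
gripper_force: 25.0
```

No contact yet, since the force still carries the full weight. I'll keep coming down slowly.

Emit:
send_rows(
  motion=[
    {"tx":0,"ty":0,"tz":0.001,"rx":0,"ry":-0.001,"rz":0,"gripper":1},
    {"tx":0,"ty":0,"tz":0.001,"rx":0,"ry":-0.001,"rz":0,"gripper":1},
    {"tx":0,"ty":0,"tz":0,"rx":0,"ry":0,"rz":0,"gripper":1},
  ],
)

```text
time_s: 10.4
ee_pos: [672.9, 20.3, 101.3]
ee_rot: [180.0, 0.1, 13.1]
force: [-1.1, -0.6, 2.8]
gripper_width: 20.6
gripper_force: 25.0
```

Contact. I'll ease off slightly, then release.

Emit:
send_rows(
  motion=[
    {"tx":0,"ty":0,"tz":-0.001,"rx":0,"ry":0,"rz":0,"gripper":1},
    {"tx":0,"ty":0,"tz":0,"rx":0,"ry":0,"rz":0,"gripper":1},
    {"tx":0,"ty":0,"tz":0,"rx":0,"ry":0,"rz":0,"gripper":0},
    {"tx":0,"ty":0,"tz":0,"rx":0,"ry":0,"rz":0,"gripper":0},
    {"tx":0,"ty":0,"tz":0,"rx":0,"ry":0,"rz":0,"gripper":0},
    {"tx":0,"ty":0,"tz":0,"rx":0,"ry":0,"rz":0,"gripper":0},
    {"tx":0,"ty":0,"tz":0,"rx":0,"ry":0,"rz":0,"gripper":0},
  ],
)

```text
time_s: 11.28
ee_pos: [672.8, 20.2, 101.0]
ee_rot: [180.0, 0.2, 13.1]
force: [-0.2, -0.5, -0.5]
gripper_width: 45.4
gripper_force: 0.0
```

```bash
python3 - <<'E'
from h import *
f=grab('wrist');save(f,'w8');print(blobs(f,(95,90,40),(130,255,255),200))
E
```

```text
[([320.8, 261.6], [272, 223, 98, 83, 5163])]
```

View pics/w8.png

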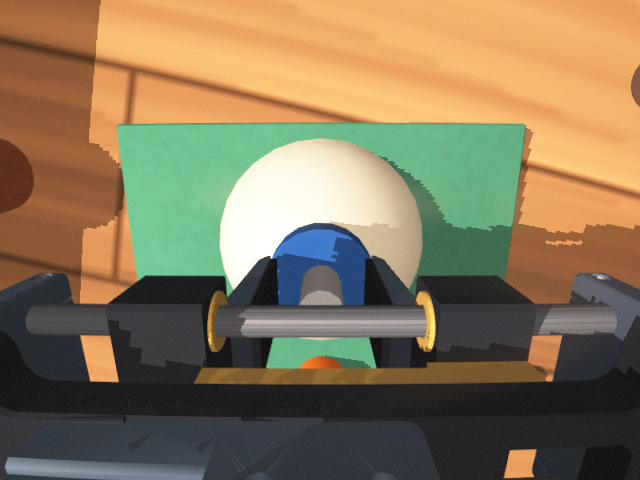

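The weight stands on the crown with the fingers clear, seen at (321,262). Now I'll go up, shift back to bolt b, and close the fingers.

Emit:
send_rows(
  motion=[
    {"tx":0,"ty":0,"tz":-0.03,"rx":0,"ry":0,"rz":0,"gripper":0},
    {"tx":0,"ty":0,"tz":-0.06,"rx":0,"ry":0,"rz":0,"gripper":0},
    {"tx":0,"ty":0,"tz":-0.06,"rx":0,"ry":0,"rz":0,"gripper":0},
    {"tx":-0.05,"ty":0,"tz":0,"rx":0,"ry":-0.006,"rz":0,"gripper":0},
    {"tx":-0.1,"ty":0,"tz":0,"rx":0,"ry":0,"rz":0,"gripper":1},
    {"tx":-0.1,"ty":0,"tz":0,"rx":0,"ry":0,"rz":0,"gripper":1},
    {"tx":-0.07,"ty":0,"tz":0,"rx":0,"ry":0,"rz":0,"gripper":1},
    {"tx":-0.036,"ty":0,"tz":0.02,"rx":0,"ry":0,"rz":0,"gripper":1},
    {"tx":0,"ty":0,"tz":0.08,"rx":0,"ry":0,"rz":0,"gripper":1},
    {"tx":0,"ty":0,"tz":0.07,"rx":0,"ry":0,"rz":0,"gripper":1},
    {"tx":0,"ty":0,"tz":0.025,"rx":0,"ry":0,"rz":0,"gripper":1},
    {"tx":0,"ty":0,"tz":0,"rx":0,"ry":0,"rz":0,"gripper":1},
  ],
)

```text
time_s: 12.82
ee_pos: [499.5, -20.2, 79.8]
ee_rot: [180.0, 0.3, 13.1]
force: [-0.1, -0.4, 0.7]
gripper_width: 0.4
gripper_force: 0.0
```

```bash
python3 - <<'E'
from h import *
to((499.5,-20.3,71),13.1); print(env.state()['gripper_width'])
s=grab('scene'); save(s,'scene2')
print(blobs(s,(95,90,40),(130,255,255),200))
# bolt tops in initial scene view
for P in((474.6,86.8,67),(499.5,-20.3,67),(524.4,-127.4,67),(531.1,100,87),(556,-7.1,87),(580.9,-114.3,87)): print(proj(s,P).round(1))
i=cv2.imread('pics/scene1.png')[200:300,250:400]; cv2.imwrite('pics/c.png',cv2.resize(i,None,fx=5,fy=5))
E
```

```text
t 12.825 pos [499.5 -20.2  79.8] [179.99   0.33  13.11] F [-0.1 -0.4  0.7] tool mm [0.1 0.1 8.8] units [0.0002 0.0001 0.0176]
rotvec/30 [0.0002 0.0109 0.0003]
0.44075273400630743
[([618.0, 162.9], [596, 134, 44, 54, 1479]), ([281.4, 282.5], [265, 266, 33, 31, 611]), ([475.9, 293.8], [466, 283, 22, 20, 236]), ([503.9, 333.0], [493, 320, 25, 24, 336])]
[374.1 243.5]
[325.  225.3]
[279.2 208.3]
[362.9 256.5]
[311.8 236.9]
[264.1 218.7]
```

View pics/scene2.png

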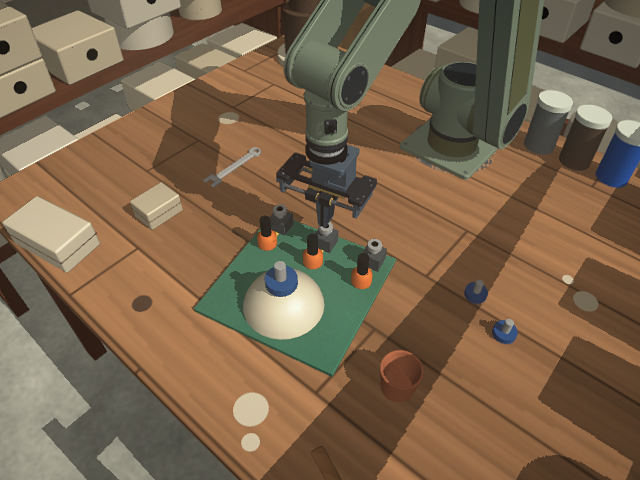

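The weight is balanced on the dome at (281,282). The fingers are closed over bolt b, so I'll tap it now.

Emit:
send_rows(
  motion=[
    {"tx":0,"ty":0,"tz":0.02,"rx":0,"ry":0.01,"rz":0,"gripper":1},
    {"tx":0,"ty":0,"tz":0.006,"rx":0,"ry":0,"rz":0,"gripper":1},
    {"tx":0,"ty":0,"tz":0.004,"rx":0,"ry":0,"rz":0,"gripper":1},
    {"tx":0,"ty":0,"tz":0.002,"rx":0,"ry":0,"rz":0,"gripper":1},
    {"tx":0,"ty":0,"tz":0,"rx":0,"ry":0,"rz":0,"gripper":1},
  ],
)

```text
time_s: 13.5
ee_pos: [499.1, -20.3, 66.5]
ee_rot: [180.0, -0.0, 13.1]
force: [-5.7, 0.2, 22.2]
gripper_width: 0.5
gripper_force: 11.1
```

Bolt b is tight: 22 N with the tip at 66.5. On to bolt a.

Emit:
send_rows(
  motion=[
    {"tx":0,"ty":0,"tz":-0.04,"rx":0,"ry":0,"rz":0,"gripper":1},
    {"tx":0.001,"ty":-0.06,"tz":0,"rx":0,"ry":0,"rz":0,"gripper":1},
    {"tx":0,"ty":-0.1,"tz":0,"rx":0,"ry":0,"rz":0,"gripper":1},
    {"tx":0,"ty":-0.06,"tz":0,"rx":0,"ry":0,"rz":0,"gripper":1},
    {"tx":0,"ty":0,"tz":0,"rx":0,"ry":0,"rz":0,"gripper":1},
    {"tx":0,"ty":0,"tz":0.026,"rx":0,"ry":0,"rz":0,"gripper":1},
    {"tx":0,"ty":0,"tz":0.008,"rx":0,"ry":0,"rz":0,"gripper":1},
    {"tx":0,"ty":0,"tz":0.004,"rx":0,"ry":0,"rz":0,"gripper":1},
    {"tx":0,"ty":0,"tz":0.002,"rx":0,"ry":0,"rz":0,"gripper":1},
    {"tx":0,"ty":0,"tz":0,"rx":0,"ry":0,"rz":0,"gripper":1},
  ],
)

```text
time_s: 14.75
ee_pos: [474.3, 86.2, 66.4]
ee_rot: [-180.0, 0.0, 13.0]
force: [-8.4, -0.1, 30.4]
gripper_width: 0.5
gripper_force: 15.0
```

Bolt a is tight too: 30 N at 66.4. On to bolt c, pushing it well down if it yields.

Emit:
send_rows(
  motion=[
    {"tx":0,"ty":0,"tz":-0.04,"rx":0,"ry":0,"rz":0,"gripper":1},
    {"tx":0.001,"ty":0.07,"tz":0,"rx":0,"ry":0,"rz":0,"gripper":1},
    {"tx":0,"ty":0.1,"tz":0,"rx":0,"ry":0,"rz":0,"gripper":1},
    {"tx":0,"ty":0.1,"tz":0,"rx":0,"ry":0,"rz":0,"gripper":1},
    {"tx":0,"ty":0.1,"tz":0,"rx":0,"ry":0,"rz":0,"gripper":1},
    {"tx":0,"ty":0.069,"tz":0,"rx":0,"ry":0,"rz":0,"gripper":1},
    {"tx":0,"ty":0,"tz":0,"rx":0,"ry":0,"rz":0,"gripper":1},
    {"tx":0,"ty":0,"tz":0.026,"rx":0,"ry":0,"rz":0,"gripper":1},
    {"tx":0,"ty":0,"tz":0.008,"rx":0,"ry":0,"rz":0,"gripper":1},
    {"tx":0,"ty":0,"tz":0.004,"rx":0,"ry":0,"rz":0,"gripper":1},
    {"tx":0,"ty":0,"tz":0,"rx":0,"ry":0,"rz":0,"gripper":1},
  ],
)

```text
time_s: 16.12
ee_pos: [524.8, -125.9, 64.3]
ee_rot: [-180.0, 0.0, 13.2]
force: [0.2, -0.4, -0.2]
gripper_width: 0.2
gripper_force: 0.0
```

Emit:
send_rows(
  motion=[
    {"tx":0,"ty":0.002,"tz":0.006,"rx":0,"ry":0,"rz":0,"gripper":1},
    {"tx":0,"ty":0,"tz":0.006,"rx":0,"ry":0,"rz":0,"gripper":1},
    {"tx":0,"ty":0,"tz":0.003,"rx":0,"ry":0,"rz":0,"gripper":1},
    {"tx":0,"ty":0,"tz":0.001,"rx":0,"ry":0,"rz":0,"gripper":1},
    {"tx":0,"ty":0,"tz":0,"rx":0,"ry":0,"rz":0,"gripper":1},
  ],
)

```text
time_s: 16.75
ee_pos: [525.5, -127.5, 57.2]
ee_rot: [180.0, -0.0, 13.1]
force: [-2.1, 2.3, 7.1]
gripper_width: 0.6
gripper_force: 3.3
```

Bolt c sank and bottomed at 57.2, so it is the loose one. Now for cap c: rise, open, move over the handle and go down.

Emit:
send_rows(
  motion=[
    {"tx":0,"ty":0,"tz":0.001,"rx":0,"ry":0,"rz":0,"gripper":1},
    {"tx":0,"ty":0,"tz":-0.05,"rx":0,"ry":0,"rz":0,"gripper":1},
    {"tx":0,"ty":0,"tz":-0.08,"rx":0,"ry":0,"rz":0,"gripper":0},
    {"tx":0.03,"ty":0,"tz":0,"rx":0,"ry":0,"rz":0,"gripper":0},
    {"tx":0.06,"ty":0,"tz":0,"rx":0,"ry":0,"rz":0,"gripper":0},
    {"tx":0.024,"ty":0,"tz":0,"rx":0,"ry":0,"rz":0,"gripper":0},
    {"tx":0,"ty":0,"tz":0,"rx":0,"ry":0,"rz":0,"gripper":0},
    {"tx":0,"ty":0,"tz":0,"rx":0,"ry":0,"rz":0,"gripper":0},
  ],
)

```text
time_s: 17.75
ee_pos: [579.5, -114.7, 120.2]
ee_rot: [-180.0, 0.2, 13.1]
force: [0.1, 0.3, -0.9]
gripper_width: 45.5
gripper_force: 0.0
```

```bash
python3 - <<'E'
from h import *
to((580.9,-114.3,56),13.1); f=grab('wrist'); save(f,'w9'); print(proj(f,(580.9,-114.3,87)),proj(f,(580.9,-114.3,30)),blobs(f,(3,150,100),(14,255,255),200))
E
```

```text
t 17.75 pos [ 579.5 -114.7  120.2] [-1.7997e+02  1.5000e-01  1.3110e+01] F [ 0.1  0.3 -0.9] tool mm [ 1.6 -0.1 64.2] units [ 3.300e-03 -1.000e-04  1.284e-01]
rotvec/30 [-0.0011  0.005   0.0004]
[320.33936314 264.35708122] [320.48868643 240.25479878] [([456.7, 61.2], [372, 0, 268, 184, 4537]), ([192.7, 236.2], [166, 211, 48, 57, 1484]), ([332.9, 230.3], [305, 211, 43, 51, 777]), ([58.5, 237.5], [28, 212, 57, 56, 2036]), ([505.3, 252.3], [369, 216, 271, 87, 10666])]
```

View pics/w9.png

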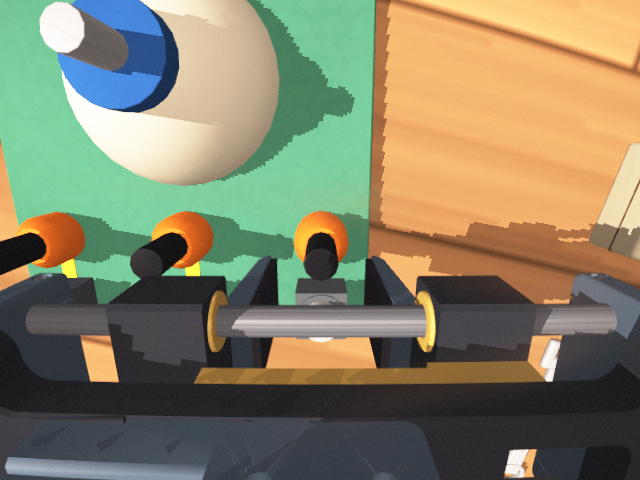

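Cap c's handle is between the fingers at (321,262), as predicted. I'll descend and grip.

Emit:
send_rows(
  motion=[
    {"tx":0.003,"ty":0,"tz":0.04,"rx":0,"ry":0.005,"rz":0,"gripper":0},
    {"tx":0,"ty":0,"tz":0.06,"rx":0,"ry":0,"rz":0,"gripper":0},
    {"tx":0,"ty":0,"tz":0.028,"rx":0,"ry":0,"rz":0,"gripper":0},
    {"tx":0,"ty":0,"tz":0,"rx":0,"ry":0,"rz":0,"gripper":0},
    {"tx":0,"ty":0,"tz":0,"rx":0,"ry":0,"rz":0,"gripper":1},
    {"tx":0,"ty":0,"tz":0,"rx":0,"ry":0,"rz":0,"gripper":1},
    {"tx":0,"ty":0,"tz":0,"rx":0,"ry":0,"rz":0,"gripper":1},
    {"tx":0,"ty":0,"tz":0,"rx":0,"ry":0,"rz":0,"gripper":1},
    {"tx":0,"ty":0,"tz":0,"rx":0,"ry":0,"rz":0,"gripper":1},
    {"tx":0,"ty":0,"tz":0,"rx":0,"ry":0,"rz":0,"gripper":1},
  ],
  grip_force=30,
)

```text
time_s: 19.05
ee_pos: [582.6, -114.0, 57.8]
ee_rot: [-180.0, -0.2, 13.1]
force: [-0.6, 3.3, 5.7]
gripper_width: 21.7
gripper_force: 30.0
```

Emit:
send_rows(
  motion=[
    {"tx":0,"ty":0,"tz":-0.01,"rx":0,"ry":0,"rz":0,"gripper":1},
    {"tx":0,"ty":0,"tz":-0.02,"rx":0,"ry":0,"rz":0,"gripper":1},
    {"tx":0,"ty":0,"tz":-0.02,"rx":0,"ry":0,"rz":0,"gripper":1},
    {"tx":0,"ty":0,"tz":-0.02,"rx":0,"ry":0,"rz":0,"gripper":1},
    {"tx":0,"ty":0,"tz":-0.015,"rx":0,"ry":0,"rz":0,"gripper":1},
    {"tx":0,"ty":0,"tz":-0.006,"rx":0,"ry":0,"rz":0,"gripper":1},
    {"tx":0,"ty":0,"tz":0,"rx":0,"ry":0,"rz":0,"gripper":1},
    {"tx":0,"ty":0,"tz":0,"rx":0,"ry":0,"rz":0,"gripper":1},
  ],
)

```text
time_s: 20.05
ee_pos: [582.5, -114.0, 102.8]
ee_rot: [-180.0, -0.2, 13.1]
force: [3.3, 4.9, -3.6]
gripper_width: 21.1
gripper_force: 30.0
```

```bash
python3 - <<'E'
from h import *
to((580.9,-114.3,102),13.1); s=grab('scene'); i=s['frame'][190:310,225:405]; i=cv2.resize(i,None,fx=4,fy=4,interpolation=cv2.INTER_CUBIC); cv2.imwrite('pics/s3.png',cv2.cvtColor(i,cv2.COLOR_RGB2BGR))
print(blobs(s,(95,90,40),(130,255,255),200)[1], blobs(s,(5,150,120),(18,255,255)))
E
```

```text
t 20.05 pos [ 582.5 -114.   102.8] [-179.99   -0.19   13.1 ] F [ 3.3  4.9 -3.6] tool mm [-1.6 -0.1  0.8] units [-0.0032 -0.0002  0.0017]
rotvec/30 [-0.0003 -0.0062  0.0001]
([281.4, 282.5], [265, 266, 33, 31, 607]) [([265.7, 226.6], [255, 216, 21, 20, 287]), ([313.1, 259.5], [303, 248, 20, 21, 280]), ([362.1, 279.3], [353, 268, 20, 21, 283]), ([391.5, 359.6], [380, 350, 32, 33, 258])]
```

View pics/s3.png

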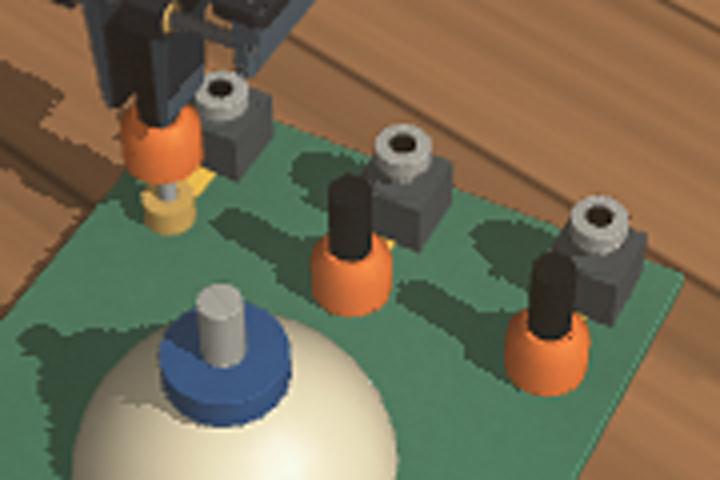

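The crop shows cap c raised with the brass nut open to view. The other caps are shut, the weight is balanced and bolt c is sunk. I'll check the lift height in numbers.

```bash
python3 - <<'E'
from h import *
s=grab('scene')
for z in (14,45,59,45+45): print(z,proj(s,(581.5,-114.2,z)).round(1))
print(env.state()['gripper_width'],env.state()['force'])
E
```

```text
14 [266.6 243. ]
45 [265.5 233. ]
59 [265.  228.4]
90 [263.8 217.8]
21.229492401020284 [ 2.98128513  4.1285464  -3.34763775]
```

The cap moved 14.5 px and a 45 mm lift should give 14.6 px, so it is up 45 mm. Handing in.

```bash
python3 -c "
from workcell import env
print(env.job_done())"
```

```text
the job is handed in; nothing more can be done
None
```

The job is handed in at about 20 s: the blue weight stands balanced on the crown, bolt c was the loose one and is down, and cap c is held about 45 mm up with its brass nut in view and the other two caps still shut.

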